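Slide the solder pot clear, release both catches and hold the card cage's gate open

ROBOT

A 7-joint arm with a two-finger parallel gripper is mounted at the origin on the work surface. World frame = base frame: x ahead of the robot, y to its left, z up, the work surface at z = 0. Lengths are in m, angles in rad, forces in N, time in s.
With the tool pointing down it reaches from about 0.4 to 0.75 m from the base axis. Payload 19.5 kg.
Tool frame: the origin (TCP) lies midway between the tips of the shut fingers; the grasp point (between the pads) lies 19 mm behind it; x points along the fingers, z is the direction in which the jaws open and shut, and the axes are right-handed (so a half turn about x gives the same grasp; the last joint's range is limited). The gripper opens to 85 mm and grips with 20 to 120 N. Pads are 22 mm wide; open, the fingers measure 114 mm over their backs; the gripper's body (76 mm by 85 mm) begins 54 mm behind the grasp point. The pads swing forward as they close: fully open they stand 13 mm farther back than shut.
Start: joints at [-1.377, 0.707, -0.028, 1.485, 0.022, 0.951, -0.075], TCP at [0.134, 0.559, 0.231] pointing down, gripper open.
Joint ranges: [-2.71, 2.71], [-0.32, 2.16], [-1.57, 1.52], [0, 2.45], [-1.46, 4.6], [0, 2.02], [-2.83, 2.83]. Speed limits (rad/s): [1.89, 1.89, 2.57, 2.57, 3.01, 3.01, 3.01].

INTERFACE

Orientations are given as a 3x3 rotation matrix whose columns are the frame's x, y, z axes.
In Python, from rig import arm gives the robot as it stands. The module is installed in compiled form; this text tells all that it offers.
- The arm moves only by the tool apply_moves, never from a script. Its argument "commands" is a list of rows, each a list of 7 numbers: the shift along the tool's x, y, z in units of 0.8 m (1.0 is 0.8 m), then the turn, a rotation vector about the tool's x, y, z in units of pi/2 rad (1.0 is pi/2 rad), then the opening, from 0 (shut) to 1 (fully open). A call has exactly 5 rows; each row is the pose to reach, as a shift and turn from the pose commanded when the call began, along the tool's axes at that moment; what a row does not reach only later rows make up. A row lasts 1/8 s, in which the tool goes at most 62.5 mm and 10.7 degrees, less where a joint would pass 70% of its speed; a pose out of reach is approached as far as the arm can. A call with a number of a shift or a turn outside -1 to 1 is refused whole. A call with a gripper value outside its range is refused whole. The fingers move at their own pace and stop on an object; the grip force is fixed at half the most. Time passes only in rows, so rows that repeat a pose let the fingers close, or fill a call up. It gives the time, the measured TCP pose, the force and the opening at its end, in the units of the state.
- arm.get_state(): the state, without advancing time (a new reading comes with each control period).
- arm.capture(name): name is "side" or "top"; returns the picture (384x512x3 uint8, red, green, blue); there is no depth.
- arm.camera_info(name): a dict with "fx", "fy", "cx", "cy" (pixels), "origin" and "orientation" of the camera in the world. Camera axes: x right, y up, looking along -z (the intrinsics and any distortion apply to the point x, -y, -z); pixel columns grow to the right and rows downward; lengths in m; the calibration is good to about 2 mm. A picture is of the moment at which its call begins. camera_info takes no time and is no camera call.
- arm.close_job(): hands the job in, once; it reports no verdict.
Trained networks look in the newest picture that a camera, given by its name, has taken for a name from the list of things; names that differ only in an ending like _2 or _b are one class to them, and where a whole thing is asked for, a point or a joint stands for the part that bears it (a point fixed in the world has none). Each returns a list of dicts, best first, with "confidence" (0 to 1); they miss things now and then, are a little off and sometimes report something else, mostly with a low value. They report only what shows in the picture. A call takes as long as a camera call.
- arm.outline_of(camera, label): "pixels" (384x512 bool, what is visible of it).
- arm.spot_point(camera, label): "point" ([x, y, z] in m, in the coordinates of the camera as it stood for that picture, good to about 4 mm: a listed point, or the origin of a listed thing).
The state is a dict: "time": time; "joint_positions": joint angles; "qvel": joint speeds; "joint_efforts": joint torques, N m; "ee_pos": TCP position; "tool_rot": TCP orientation; "contact_force": force on the tool from outside, world axes, zero at the start; "ft_torque": the same for the moment, N m; "opening": finger opening in m.
Only numpy, scipy, OpenCV 4.12 (cv2) and the standard library are available. Lean on these libraries where they do the work, as an engineer would, in place of code of your own. Each camera call takes 0.05 s, during which the arm holds its last target.

TASK

Slide the solder pot, flat on the bench without lifting it, away from the front of the card cage into the yellow ring. Then squeeze the red-tabbed catch fully in, and after it the black-tabbed one, swing the cage's sprung gate down past its click until it lies about level, and finish while still holding it down there so the boards can be drawn. Leave everything else where it stands.

Things in the scene. Friction and masses are not known exactly. Their poses are not given: they have to be found in the camera images.
- pot: small solder pot, solder set solid, 0.5 to 0.95 kg: round foot 74 mm across and 10 mm high, silver body 60 mm across, rim 68 mm across, 74 mm high. A black side handle sticks out along the pot's own -x. Origin: centre of the underside, z up. It starts in the white ring in front of the cage, in the way of the gate, handle roughly towards the robot
- pot_handle (a point): middle of the pot's black insulated handle, a level round rod 16 mm thick, 80 mm long (40 to 120 mm from the pot's axis); this point is 85 mm from the axis, 50 mm above the bench; moves with the pot
- front_mark: white painted ring (120 mm outside, 106 mm inside, flat) on the bench in front of the cage, where the pot starts. Origin: its centre
- park_mark: yellow painted ring (120 mm outside, 106 mm inside, flat) to the left or the right of the cage's front, where the pot is to go; nothing stands on it. Origin: its centre. The pot may face any way there
- cage: aluminium card cage (3U subrack) with blue boards in it, 213 mm wide (its y), 206 mm deep, 149 mm high, fixed. Origin: on the bench below the middle of the gate's hinge line; x points into the cage, away from the robot, z up; the gate is its front, facing -x. A flat rail on the top front edge (6 to 36 mm behind the hinge line, top 149 mm up) carries the two catches
- gate_hinge (a point): middle of the gate's hinge line, at the bottom front of the cage, 30 mm above the bench; the hinge runs along the cage's y
- gate (a joint): angle of the gate, a 213 mm wide panel with clear window: 0 shut (upright), growing as its top swings towards the robot and down to a stop at 1.57 (level, 30 mm above the bench). Sprung shut: 1 N at the bar when shut, 2.5 N when level; let go, it springs back. A click between 0.5 and 0.9 takes 5 N at the bar to pass. The catches hold it at 0 (0.02 of play) until both are released
- gate_bar (a point): middle of the gate's black bow handle: a straight round bar 10 mm thick, 90 mm long along the cage's y, in the gate's plane above its top edge, 163 mm from the hinge line (193 mm above the bench when shut). 40 mm free between bar and panel edge, free in front and behind; legs 10 mm thick, 45 mm either side. Moves with the gate
- red_catch: catch with two red upright tabs, on the rail at one upper corner of the cage, 85 mm left or right of its middle (differs from run to run). Origin: on the rail midway between the tabs, 149 mm above the bench, 21 mm behind the hinge line. Tabs at its +y and -y side (cage's y), each 18 mm long in x, 5 mm thick, from 8 to 41 mm above the origin. It carries the supply interlock: it goes first
- red_tab (a joint): how far each red tab is squeezed in: 0 out (45 mm over both outer faces; its steel prongs hold the gate's keepers), 0.007 m fully in (31 mm over both); free of the gate from 0.004. Squeezed together along the cage's y, about 5 N; geared, both tabs move alike, and they stay in when let go
- black_catch: catch just like the red one but with black tabs, on the rail at the other upper corner; same origin and sizes. The gate's steel keepers in front of both catches reach 168 mm above the bench
- black_tab (a joint): how far each black tab is squeezed in: 0 out, 0.007 m fully in
- multimeter: bystander: blue handheld multimeter lying face up, 190 x 92 x 44 mm, to the side of the cage's front opposite the yellow ring. Origin: centre of the underside, long side along its x
- solder_reel: bystander: silver reel 60 mm across, 48 mm high, standing close beside the cage. Origin: centre of the underside
- flux_bottle: bystander: amber bottle with red cap, 38 mm across, 85 mm high, standing close on the cage's other side. Origin: centre of the underside
- screwdriver: bystander: yellow-handled screwdriver 180 mm long lying on the left, back between the cage and the power supply. Origin: at its middle, underneath
- mouse: bystander: black computer mouse, 75 x 58 x 33 mm, on the right between the cage and the oscilloscope. Origin: underside
- parts_tray: bystander: black divided tray 130 x 100 x 28 mm with small parts, on the left. Origin: centre of the underside
- board_holder: bystander: steel stand 90 mm high clamping a small blue board, on the right. Origin: centre of the foot's underside

How it is judged:
By the outcome, as a careful person would: the job done as asked, in the order asked, and still so for the second after the job is handed in, while the arm keeps its last pose, push and grip.
It also fails if it takes over 72 s, if anything falls off the work surface, if the arm or the gripper's body presses on something with over 40 N, if the wrist force passes 120 N, or if a joint passes its speed limit or range.

## Working session

There is one attempt and no reset: what is moved stays moved. The work goes in short steps, Python scripts to look and compute and a tool call to move; the robot and the scene stay as the last step left them, time stands still between calls to the robot, and variables do not carry over. Pictures are saved under pics/ and viewed, and the job is handed in when it is done.

Besides the shell and the picture viewer there is one more tool, called after "Emit:" by a JSON object that holds its "name" and its "arguments". apply_moves: Moves the arm, as the interface text tells. Its arguments: {"type":"object","properties":{"commands":{"type":"array"}},"required":["commands"]}

```bash
ls; mkdir -p pics
python3 - <<'E'
from rig import arm
import cv2
s=arm.get_state()
for k,v in s.items(): print(k,v)
for c in("side","top"):
    print(arm.camera_info(c))
    cv2.imwrite(f"pics/{c}0.png",arm.capture(c)[:,:,::-1])
E
```

```text
pics
time 0.0
joint_positions [-1.37668643  0.70710351 -0.02762846  1.48501337  0.02201306  0.95091554
 -0.07551882]
qvel [-0.00049531 -0.0026951   0.00088462 -0.00010503  0.00061865 -0.0004869
  0.00216957]
joint_efforts [-9.45830434e-04 -8.83227253e+01  1.23486456e+00 -2.36159813e+01
  1.70060067e-02  6.90046421e-03  6.62463526e-05]
ee_pos [0.13427232 0.55881734 0.23082369]
tool_rot [[-2.25372916e-04 -9.72324949e-01  2.33632497e-01]
 [-1.11431947e-03  2.33632602e-01  9.72324311e-01]
 [-9.99999354e-01 -4.12056752e-05 -1.13613508e-03]]
contact_force [-0.00301938  0.31227282 -1.11700612]
ft_torque [-0.0201476 -0.0269899 -0.0152185]
opening 0.08509862406017928
{'fx': 369.0371229731529, 'fy': 369.0371229731529, 'cx': 247.9848951742954, 'cy': 189.74038415487817, 'origin': array([0.38459144, 0.9548889 , 0.67326326]), 'orientation': array([[-0.965442  ,  0.13513925, -0.22284329],
       [-0.26006726, -0.4439972 ,  0.85745642],
       [ 0.01693423,  0.88577868,  0.46379884]])}
{'fx': 373.10335638924386, 'fy': 373.10335638924386, 'cx': 254.56276910440783, 'cy': 192.60758621862752, 'origin': array([ 0.48298558, -0.00269516,  1.17181529]), 'orientation': array([[ 0.00345011,  0.99329326, -0.11557071],
       [-0.99980202,  0.00569114,  0.01906665],
       [ 0.0195965 ,  0.11548205,  0.99311624]])}
```

View pics/side0.png

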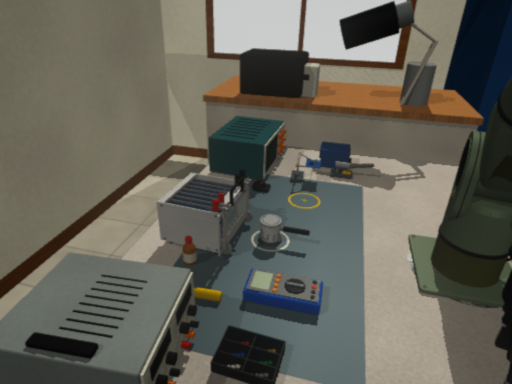

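View pics/top0.png

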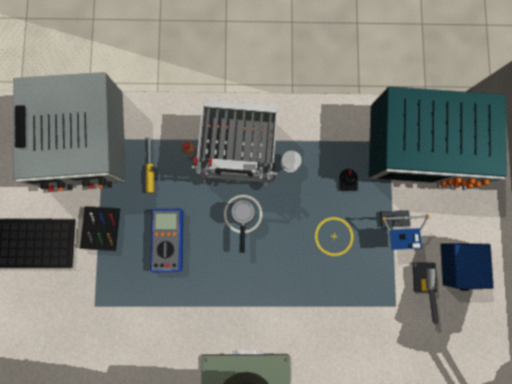

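```bash
cat > h.py <<'E'
from rig import arm
import numpy as np, cv2
def w(c,p):
    i=arm.camera_info(c); return np.array(i["origin"])+np.array(i["orientation"])@np.array(p)
def px(c,P):
    i=arm.camera_info(c); q=np.array(i["orientation"]).T@(np.array(P)-i["origin"])
    return np.array([i["cx"]+i["fx"]*q[0]/-q[2], i["cy"]+i["fy"]*-q[1]/-q[2]])
def ray(c,u,v,z):
    i=arm.camera_info(c); d=np.array(i["orientation"])@np.array([(u-i["cx"])/i["fx"],-(v-i["cy"])/i["fy"],-1])
    o=np.array(i["origin"]); return o+d*(z-o[2])/d[2]
def spot(c,l,n=2):
    for r in arm.spot_point(c,l)[:n]: print(c,l,round(r["confidence"],2),np.round(w(c,r["point"]),4),np.round(px(c,w(c,r["point"]))))
E
python3 - <<'E'
from h import *
for c in("top","side"):
    arm.capture(c)
    for l in "pot pot_handle front_mark park_mark cage gate_hinge gate_bar red_catch black_catch multimeter".split(): spot(c,l)
print(arm.get_state()["time"])
E
```

```text
top pot 0.8 [0.5548 0.0103 0.0011] [243. 213.]
top pot_handle 0.86 [0.4708 0.0121 0.0488] [242. 240.]
top front_mark 0.88 [ 0.5509  0.0124 -0.001 ] [243. 214.]
top park_mark 0.56 [ 4.863e-01 -2.735e-01  2.000e-04] [334. 235.]
top cage 0.83 [0.6601 0.0332 0.    ] [236. 180.]
top cage 0.64 [0.6545 0.031  0.1966] [235. 171.]
top gate_hinge 0.81 [0.6549 0.0344 0.0319] [236. 180.]
top gate_hinge 0.7 [5.479e-01 1.140e-02 1.000e-04] [243. 215.]
top gate_bar 0.91 [0.6569 0.0341 0.1979] [234. 170.]
top red_catch 0.65 [ 0.484 -0.272  0.003] [333. 236.]
top red_catch 0.58 [0.6878 0.1154 0.1485] [205. 162.]
top black_catch 0.7 [ 0.6706 -0.0501  0.149 ] [265. 168.]
top multimeter 0.9 [0.4749 0.2487 0.004 ] [166. 238.]
side pot 0.97 [ 0.5619  0.0149 -0.0008] [268. 239.]
side pot 0.25 [ 0.5589  0.0165 -0.0032] [268. 240.]
side pot_handle 0.58 [0.4673 0.0122 0.0462] [299. 231.]
side front_mark 0.71 [ 0.5612  0.0147 -0.0021] [268. 240.]
side park_mark 0.75 [ 0.4847 -0.2769 -0.0033] [304. 200.]
side cage 0.95 [ 0.6575  0.0337 -0.0012] [237. 238.]
side gate_hinge 0.76 [0.6602 0.039  0.0304] [235. 230.]
side gate_hinge 0.3 [0.6876 0.1199 0.1483] [218. 209.]
side gate_bar 0.86 [0.6577 0.0345 0.1937] [237. 183.]
side gate_bar 0.66 [ 7.530e-01  1.844e-01 -4.000e-04] [190. 261.]
side red_catch 0.7 [0.6873 0.1226 0.145 ] [218. 210.]
side red_catch 0.64 [ 0.5084  0.4454 -0.0009] [249. 358.]
side black_catch 0.58 [0.4737 0.2467 0.0021] [282. 295.]
side black_catch 0.57 [ 0.6727 -0.05    0.1479] [240. 184.]
1.2
```

```bash
cat >> h.py <<'E'
from scipy.spatial.transform import Rotation as Ro
def Rdown(zx,zy):
    z=np.array([zx,zy,0.]);z/=np.linalg.norm(z);x=np.array([0,0,-1.]);return np.c_[x,np.cross(z,x),z]
def row(P,R,S=None):
    s=S or arm.get_state();R0=np.array(s["tool_rot"]);p=np.array(s["ee_pos"])
    d=R0.T@(np.array(P)-p)/0.8; r=Ro.from_matrix(R0.T@R).as_rotvec()/(np.pi/2)
    print(np.round(np.r_[d,r],4).tolist())
def st():
    s=arm.get_state();print("t",round(s["time"],2),"p",np.round(s["ee_pos"],4),"F",np.round(s["contact_force"],1),"op",round(s["opening"],4),"zax",np.round(np.array(s["tool_rot"])[:,2],3),"j",np.round(s["joint_positions"],2))
E
python3 - <<'E'
from h import *
row([0.469,0.0125,0.15],Rdown(0,1))
E
```

```text
[0.1017, -0.5664, -0.5665, -0.1501, -0.0001, -0.0]
```

Emit:
{"name": "apply_moves", "arguments": {"commands": [[0.03, -0.17, -0.17, -0.05, 0, 0, 1], [0.05, -0.3, -0.3, -0.1, 0, 0, 1], [0.1017, -0.5664, -0.5665, -0.15, 0, 0, 1], [0.1017, -0.5664, -0.5665, -0.15, 0, 0, 1], [0.1017, -0.5664, -0.5665, -0.15, 0, 0, 1]]}}

```text
time: 1.82
ee_pos: [0.2971, 0.293, 0.1924]
tool_rot: [[0.001, -1.0, -0.0], [0.001, -0.0, 1.0], [-1.0, -0.001, 0.001]]
contact_force: [2.1, 1.2, -0.4]
opening: 0.0854
```

Run:
```python
from h import *
st();row([0.469,0.0125,0.15],Rdown(0,1))
```

```text
t 1.82 p [0.2971 0.293  0.1924] F [ 2.1  1.2 -0.4] op 0.0854 zax [-0.     1.     0.001] j [-0.77  0.56 -0.15  2.08  0.16  0.52  0.55]
[0.053, -0.2148, -0.3507, 0.0, 0.0003, 0.0003]
```

Emit:
{"name": "apply_moves", "arguments": {"commands": [[0.053, -0.215, -0.351, 0, 0, 0, 1], [0.053, -0.215, -0.351, 0, 0, 0, 1], [0.053, -0.215, -0.351, 0, 0, 0, 1], [0.053, -0.215, -0.351, 0, 0, 0, 1], [0.053, -0.215, -0.351, 0, 0, 0, 1]]}}

```text
time: 2.45
ee_pos: [0.4591, 0.0284, 0.1524]
tool_rot: [[0.001, -1.0, 0.0], [0.0, 0.0, 1.0], [-1.0, -0.001, 0.0]]
contact_force: [0.8, 0.8, 0.3]
opening: 0.0853
```

Run:
```python
from h import *
st();row([0.469,0.0125,0.15],Rdown(0,1))
```

```text
t 2.45 p [0.4591 0.0284 0.1524] F [0.8 0.8 0.3] op 0.0853 zax [0. 1. 0.] j [ 0.    0.68 -0.23  1.99  0.3   0.51  1.12]
[0.003, -0.0124, -0.0199, -0.0002, 0.0001, 0.0003]
```

Emit:
{"name": "apply_moves", "arguments": {"commands": [[0, 0, 0, 0, 0, 0, 0.7], [0.07, 0, 0, 0, 0, 0, 0.6], [0.12, 0, 0, 0, 0, 0, 0.6], [0.148, 0, 0, 0, 0, 0, 0.6], [0.148, 0, 0, 0, 0, 0, 0.6]]}}

```text
time: 3.08
ee_pos: [0.4574, 0.0308, 0.0333]
tool_rot: [[-0.002, -1.0, -0.001], [-0.0, -0.001, 1.0], [-1.0, 0.002, -0.0]]
contact_force: [-0.1, 0.2, 0.4]
opening: 0.051
```

Run:
```python
from h import *
cv2.imwrite("pics/side1.png",arm.capture("side")[:,:,::-1])
for l in ("pot_handle","red_catch","black_catch","gate_bar"): spot("side",l)
cv2.imwrite("pics/top1.png",arm.capture("top")[:,:,::-1])
for l in ("pot","red_catch","black_catch","gate_bar"): spot("top",l)
st();row([0.469,0.0125,0.032],Rdown(0,1))
```

```text
side pot_handle 0.81 [0.4713 0.0114 0.0457] [298. 231.]
side red_catch 0.46 [0.6875 0.1206 0.1463] [218. 210.]
side black_catch 0.52 [ 0.6719 -0.0513  0.149 ] [240. 183.]
side gate_bar 0.64 [0.6559 0.0353 0.1918] [237. 183.]
top pot 0.61 [0.5566 0.0086 0.0022] [244. 212.]
top red_catch 0.76 [0.6848 0.1154 0.1505] [205. 163.]
top black_catch 0.58 [ 0.67   -0.0517  0.1484] [265. 168.]
top black_catch 0.54 [0.555  0.0087 0.0028] [244. 213.]
top gate_bar 0.71 [0.6562 0.0334 0.196 ] [234. 170.]
t 3.58 p [0.4582 0.0303 0.0344] F [ 0.4  0.2 -0.8] op 0.0509 zax [0. 1. 0.] j [-0.09  0.91 -0.08  2.07  0.4   0.17  1.04]
[0.0031, -0.0135, -0.0222, -0.0002, 0.0, 0.0003]
```

View pics/side1.png

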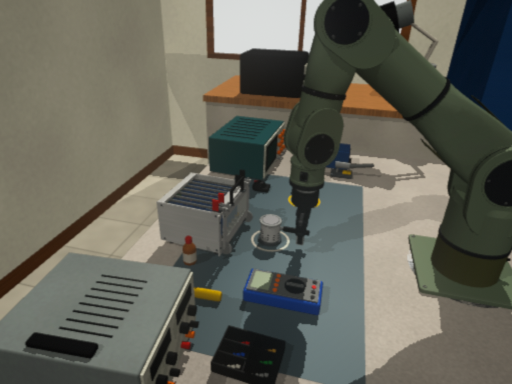

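View pics/top1.png

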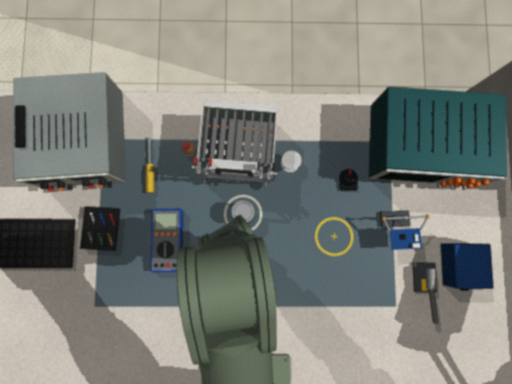

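Emit:
{"name": "apply_moves", "arguments": {"commands": [[0.003, -0.0135, -0.022, 0, 0, 0, 0.6], [0.003, -0.0135, -0.022, 0, 0, 0, 0.6], [0.003, -0.0135, -0.022, 0, 0, 0, 0.4], [0.003, -0.0135, -0.022, 0, 0, 0, 0.1], [0.003, -0.0135, -0.022, 0, 0, 0, 0.1]]}}

```text
time: 4.2
ee_pos: [0.4687, 0.013, 0.0319]
tool_rot: [[-0.0, -1.0, -0.0], [-0.0, -0.0, 1.0], [-1.0, 0.0, -0.0]]
contact_force: [-1.0, -0.6, 4.8]
opening: 0.0141
```

Emit:
{"name": "apply_moves", "arguments": {"commands": [[0, 0, 0, 0, 0, 0, 0.1], [0, 0, 0, 0, 0, 0, 0], [0, 0, 0, 0, 0, 0, 0], [0, 0, 0, 0, 0, 0, 0], [0, 0, 0, 0, 0, 0, 0]]}}

```text
time: 4.82
ee_pos: [0.4687, 0.0129, 0.0319]
tool_rot: [[-0.0, -1.0, -0.0], [-0.0, -0.0, 1.0], [-1.0, 0.0, -0.0]]
contact_force: [-1.4, 0.3, 6.0]
opening: 0.0136
```

Run:
```python
from h import *
cv2.imwrite("pics/side2.png",arm.capture("side")[100:300,150:400,::-1])
spot("side","pot");spot("side","pot_handle")
spot("side","park_mark")
st()
```

```text
side pot 0.83 [ 0.5585  0.0164 -0.    ] [269. 240.]
side pot_handle 0.77 [0.4701 0.0119 0.0457] [298. 231.]
side park_mark 0.52 [ 0.4852 -0.2747 -0.0022] [304. 200.]
t 5.03 p [0.4687 0.013  0.0319] F [-1.8  0.6  6.3] op 0.0144 zax [-0.  1. -0.] j [-0.04  0.92 -0.1   2.04  0.41  0.2   1.07]
```

View pics/side2.png

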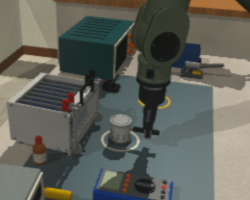

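Emit:
{"name": "apply_moves", "arguments": {"commands": [[0, 0.003, -0.012, 0, 0, 0, 0], [0, 0.009, -0.036, 0, 0, 0, 0], [0, 0.016, -0.064, 0, 0, 0, 0], [0, 0.023, -0.092, 0, 0, 0, 0], [0, 0.03, -0.12, 0, 0, 0, 0]]}}

```text
time: 5.65
ee_pos: [0.4452, -0.083, 0.0318]
tool_rot: [[0.001, -1.0, -0.002], [0.001, -0.002, 1.0], [-1.0, -0.001, 0.001]]
contact_force: [3.0, 5.9, 0.3]
opening: 0.0143
```

Emit:
{"name": "apply_moves", "arguments": {"commands": [[0, 0.007, -0.028, 0, 0, 0, 0], [0, 0.014, -0.056, 0, 0, 0, 0], [0, 0.021, -0.084, 0, 0, 0, 0], [0, 0.028, -0.112, 0, 0, 0, 0], [0, 0.035, -0.14, 0, 0, 0, 0]]}}

```text
time: 6.28
ee_pos: [0.4172, -0.1951, 0.0318]
tool_rot: [[0.001, -1.0, -0.002], [0.001, -0.002, 1.0], [-1.0, -0.001, 0.001]]
contact_force: [1.3, 5.6, 1.5]
opening: 0.0139
```

Run:
```python
from h import *
arm.capture("side")
spot("side","pot");arm.capture("top");spot("top","pot");spot("top","park_mark")
st()
row([0.397,-0.2745,0.031],Rdown(0,1))
```

```text
side pot 0.6 [ 0.5082 -0.1908 -0.0007] [295. 210.]
side pot 0.24 [ 6.727e-01 -3.208e-01 -4.000e-04] [259. 188.]
top pot 0.6 [ 0.503  -0.1985  0.0026] [310. 230.]
top pot 0.2 [0.4737 0.2427 0.0028] [168. 239.]
top park_mark 0.86 [ 4.855e-01 -2.744e-01 -4.000e-04] [334. 235.]
top park_mark 0.68 [0.5527 0.0127 0.0021] [242. 214.]
t 6.53 p [ 0.4163 -0.1958  0.0319] F [-3.3 -7.7  4.5] op 0.0146 zax [ 0.002  1.    -0.001] j [ 0.44  0.92 -0.14  2.07  0.6   0.19  1.34]
[0.0013, 0.0239, -0.0984, -0.0014, -0.0008, -0.0007]
```

Emit:
{"name": "apply_moves", "arguments": {"commands": [[0, 0.006, -0.025, 0, 0, 0, 0], [0, 0.013, -0.055, 0, 0, 0, 0], [0, 0.02, -0.08, 0, 0, 0, 0], [0, 0.025, -0.099, 0, 0, 0, 0], [0, 0.025, -0.099, 0, 0, 0, 0]]}}

```text
time: 7.15
ee_pos: [0.3967, -0.2747, 0.0318]
tool_rot: [[-0.0, -1.0, 0.001], [-0.0, 0.001, 1.0], [-1.0, 0.0, -0.0]]
contact_force: [-3.0, -3.7, 5.3]
opening: 0.0139
```

Run:
```python
from h import *
cv2.imwrite("pics/side3.png",cv2.resize(arm.capture("side")[100:300,200:400,::-1],None,fx=3,fy=3,interpolation=2))
spot("side","pot");I=arm.capture("top");spot("top","pot");spot("top","park_mark")
cv2.imwrite("pics/top3.png",cv2.resize(I[130:310,180:420,::-1],None,fx=3,fy=3,interpolation=2))
st()
```

```text
side pot 0.68 [ 0.4893 -0.2734 -0.0009] [303. 200.]
top pot 0.62 [ 0.4823 -0.2786  0.0031] [335. 237.]
top park_mark 0.68 [ 0.4879 -0.2742  0.0018] [334. 235.]
top park_mark 0.66 [ 0.6689 -0.3193  0.0036] [347. 178.]
t 7.4 p [ 0.3967 -0.2742  0.0319] F [-3.3 -5.5  4.3] op 0.0142 zax [ 0.001  1.    -0.001] j [ 0.65  0.93 -0.21  1.99  0.65  0.29  1.47]
```

View pics/side3.png

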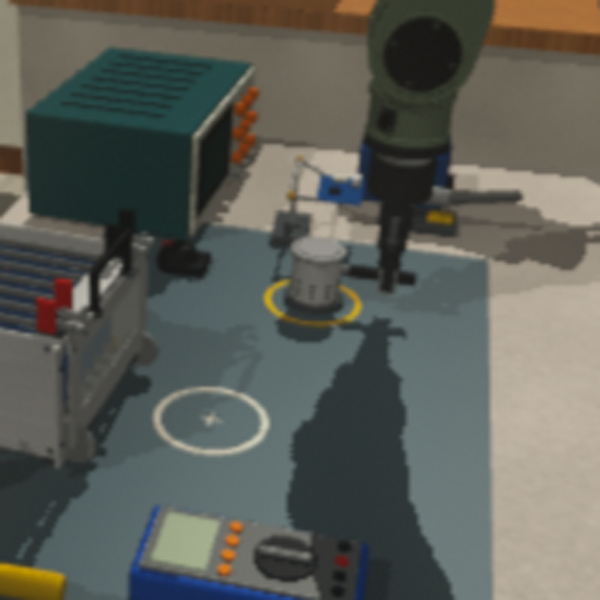

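View pics/top3.png

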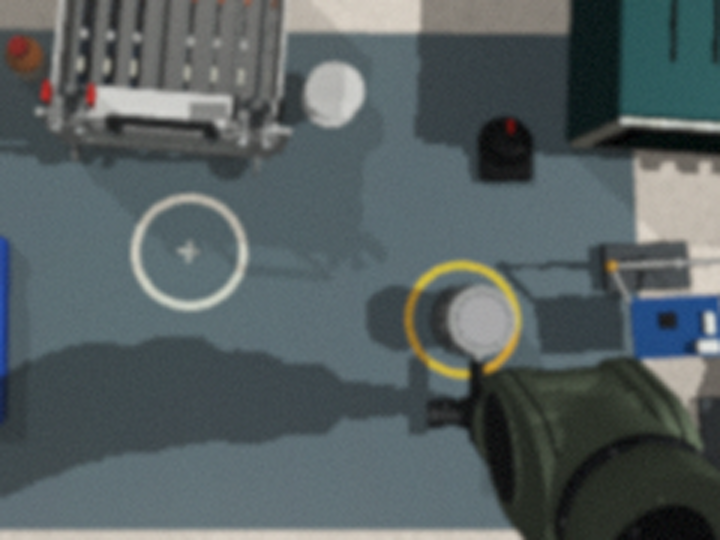

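Emit:
{"name": "apply_moves", "arguments": {"commands": [[0, 0, 0, 0, 0, 0, 0.3], [0, 0, 0, 0, 0, 0, 0.6], [0, 0, 0, 0, 0, 0, 0.6], [-0.05, 0, 0, 0, 0, 0, 0.6], [-0.12, 0, 0, 0, 0, 0, 0.6]]}}

```text
time: 8.02
ee_pos: [0.3964, -0.2738, 0.1283]
tool_rot: [[-0.002, -1.0, -0.0], [0.001, -0.0, 1.0], [-1.0, 0.002, 0.001]]
contact_force: [0.7, -1.2, 0.6]
opening: 0.0513
```

Run:
```python
from h import *
st()
row([0.55,-0.08,0.29],Rdown(0.0913,0.9958))
```

```text
t 8.03 p [ 0.3964 -0.2738  0.1283] F [ 0.7 -1.2  0.6] op 0.0513 zax [-0.     1.     0.001] j [ 0.76  0.76 -0.4   1.93  0.54  0.56  1.57]
[-0.2022, -0.1917, 0.2425, 0.0585, 0.0008, -0.0013]
```

Emit:
{"name": "apply_moves", "arguments": {"commands": [[-0.08, 0, 0, 0, 0, 0, 0.6], [-0.14, -0.03, 0.04, 0.02, 0, 0, 0.6], [-0.2, -0.07, 0.1, 0.04, 0, 0, 0.6], [-0.202, -0.12, 0.16, 0.0585, 0, 0, 0.6], [-0.202, -0.18, 0.22, 0.0585, 0, 0, 0.6]]}}

```text
time: 8.65
ee_pos: [0.5305, -0.1086, 0.2901]
tool_rot: [[0.001, -0.996, 0.093], [-0.001, 0.093, 0.996], [-1.0, -0.002, -0.001]]
contact_force: [-0.2, -0.9, 0.2]
opening: 0.0511
```

Run:
```python
from h import *
cv2.imwrite("pics/side4.png",arm.capture("side")[:,:,::-1])
for l in ("red_catch","black_catch","cage","gate_bar","gate_hinge","pot"): spot("side",l,1)
I=arm.capture("top")
for l in ("red_catch","black_catch","cage","gate_bar","gate_hinge"): spot("top",l,1)
for c in("side","top"):
  for l in("red_catch","black_catch"):
    for r in arm.outline_of(c,l)[:1]:
        ys,xs=np.nonzero(r["pixels"]);print(c,l,r["confidence"],len(xs),xs.min(),xs.max(),ys.min(),ys.max(),xs.mean(),ys.mean())
cv2.imwrite("pics/top4.png",I[:,:,::-1])
st()
```

```text
side red_catch 0.73 [0.6874 0.1204 0.1429] [218. 211.]
side black_catch 0.58 [ 0.675  -0.0548  0.1465] [240. 183.]
side cage 0.75 [ 0.659   0.0356 -0.0027] [236. 238.]
side gate_bar 0.88 [0.6581 0.037  0.1913] [236. 184.]
side gate_hinge 0.87 [0.6598 0.0385 0.028 ] [236. 231.]
side pot 0.9 [ 0.4872 -0.2744 -0.0027] [304. 200.]
top red_catch 0.55 [0.6825 0.1146 0.1487] [205. 164.]
top black_catch 0.55 [ 0.6704 -0.0499  0.1491] [265. 168.]
top cage 0.61 [ 0.6577  0.0347 -0.001 ] [236. 181.]
top gate_bar 0.56 [0.6563 0.0334 0.1952] [234. 170.]
top gate_hinge 0.76 [0.656  0.0358 0.0315] [235. 180.]
side red_catch 0.49 243 212 230 193 212 219.89711934156378 203.6008230452675
top red_catch 0.74 1150 380 428 210 249 401.3904347826087 229.6617391304348
top black_catch 0.49 148 258 274 163 173 265.5878378378378 167.4527027027027
t 9.5 p [ 0.5294 -0.1103  0.289 ] F [ 0.6  1.  -0.1] op 0.0511 zax [ 0.092  0.996 -0.   ] j [ 0.41  0.62 -0.5   1.5   0.32  1.1   1.32]
```

View pics/top4.png

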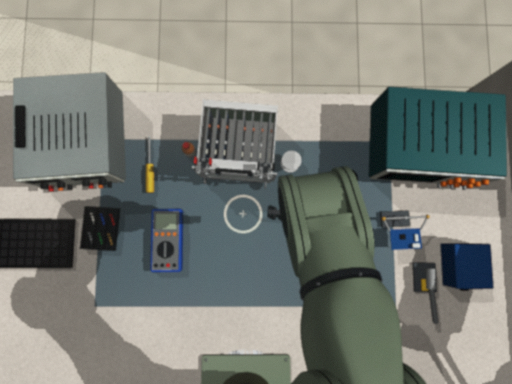

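Run:
```python
from h import *
a=.087; o=np.array([.6582,.0345,0]); X=np.array([np.cos(a),-np.sin(a),0]);Y=np.array([np.sin(a),np.cos(a),0]);Z=np.array([0,0,1.])
for c,(x0,y0,x1,y1) in (("side",(195,165,265,245)),("top",(185,145,285,190))):
    I=cv2.imread(f"pics/{c}4.png")[y0:y1,x0:x1]; f=7; I=cv2.resize(I,None,fx=f,fy=f,interpolation=cv2.INTER_CUBIC)
    def dr(P,Q,col):
        p,q=[tuple(int(t) for t in ((px(c,T)-[x0,y0]+.5)*f)) for T in(P,Q)]; cv2.line(I,p,q,col,1)
    for s in(85,-85):
        for t in(22.5,17.5,-17.5,-22.5):
            b=lambda x,z:o+X*x*.001+Y*(s+t)*.001+Z*z*.001
            for u,v in(((12,157),(12,190)),((12,190),(30,190)),((30,190),(30,157))): dr(b(*u),b(*v),(0,255,0))
    dr(o+Y*.045+Z*.193,o-Y*.045+Z*.193,(255,255,0))
    dr(o+Y*.1065+Z*.149+X*.006,o-Y*.1065+Z*.149+X*.006,(0,255,255))
    dr(o+Y*.1065+Z*.03,o-Y*.1065+Z*.03,(255,0,255))
    cv2.imwrite(f"pics/ov_{c}.png",I)
```

```text
(no output)
```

View pics/ov_side.png

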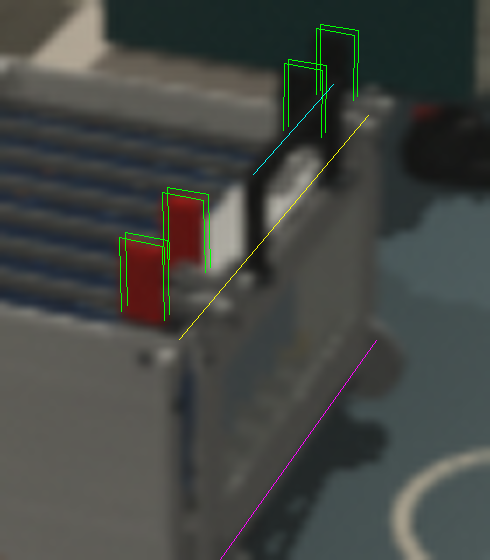

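View pics/ov_top.png

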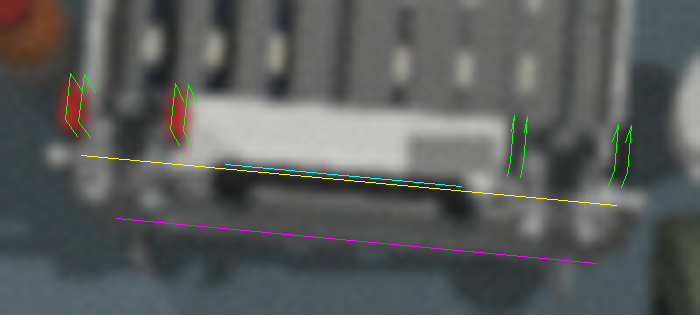

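Run:
```python
from h import *
st()
row([0.6888,0.1183,0.25],Rdown(0.087,0.9962))
```

```text
t 9.5 p [ 0.5294 -0.1103  0.289 ] F [ 0.6  1.  -0.1] op 0.0511 zax [ 0.092  0.996 -0.   ] j [ 0.41  0.62 -0.5   1.5   0.32  1.1   1.32]
[0.0488, -0.1721, 0.3029, -0.0033, -0.0001, -0.0]
```

Emit:
{"name": "apply_moves", "arguments": {"commands": [[0, -0.04, 0.07, 0, 0, 0, 0.66], [0, -0.08, 0.14, 0, 0, 0, 0.66], [0, -0.12, 0.21, 0, 0, 0, 0.66], [0.02, -0.172, 0.303, -0.003, 0, 0, 0.66], [0.049, -0.172, 0.303, -0.003, 0, 0, 0.66]]}}

```text
time: 10.12
ee_pos: [0.6896, 0.1221, 0.2493]
tool_rot: [[0.001, -0.996, 0.085], [0.001, 0.085, 0.996], [-1.0, -0.001, 0.001]]
contact_force: [-0.4, -0.4, -0.1]
opening: 0.0564
```

Emit:
{"name": "apply_moves", "arguments": {"commands": [[0, 0, 0, 0, 0, 0, 0.66], [0, 0, 0, 0, 0, 0, 0.66], [0, 0, 0, 0, 0, 0, 0.66], [0, 0, 0, 0, 0, 0, 0.66], [0, 0, 0, 0, 0, 0, 0.66]]}}

```text
time: 10.75
ee_pos: [0.6888, 0.1181, 0.2502]
tool_rot: [[0.0, -0.996, 0.088], [-0.0, 0.088, 0.996], [-1.0, -0.0, -0.0]]
contact_force: [-0.2, 0.2, -0.6]
opening: 0.0561
```

Run:
```python
from h import *
I=arm.capture("side");cv2.imwrite("pics/side5.png",cv2.resize(I[120:270,160:310,::-1],None,fx=4,fy=4,interpolation=2))
st()
row([0.6888,0.1183,0.156],Rdown(0.087,0.9962))
```

```text
t 10.8 p [0.6888 0.1182 0.2501] F [0.2 0.3 0.1] op 0.0563 zax [ 0.088  0.996 -0.   ] j [-0.08  0.94 -0.44  0.87  0.35  1.39  1.07]
[0.1176, 0.0, 0.0001, -0.0004, -0.0, 0.0002]
```

View pics/side5.png

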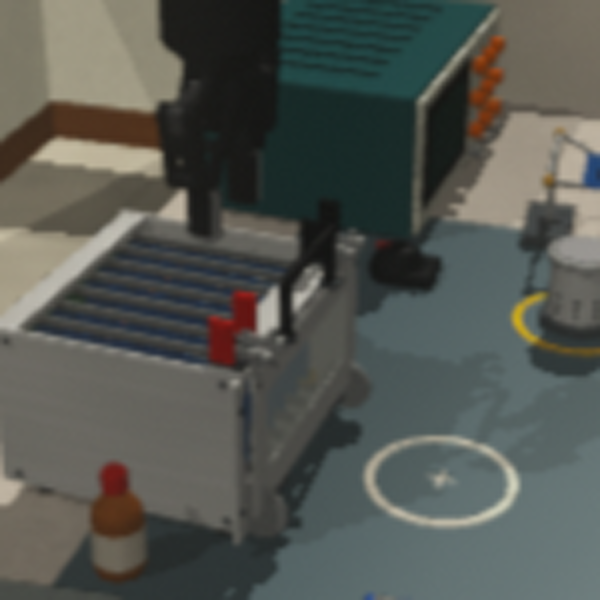

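Emit:
{"name": "apply_moves", "arguments": {"commands": [[0.02, 0, 0, 0, 0, 0, 0.66], [0.04, 0, 0, 0, 0, 0, 0.66], [0.056, 0, 0, 0, 0, 0, 0.66], [0.056, 0, 0, 0, 0, 0, 0.66], [0.056, 0, 0, 0, 0, 0, 0.66]]}}

```text
time: 11.42
ee_pos: [0.689, 0.1185, 0.2056]
tool_rot: [[0.001, -0.996, 0.087], [0.0, 0.087, 0.996], [-1.0, -0.001, 0.0]]
contact_force: [-0.0, 1.3, -0.3]
opening: 0.0566
```

Run:
```python
from h import *
I=arm.capture("side");cv2.imwrite("pics/side6.png",cv2.resize(I[150:250,180:280,::-1],None,fx=6,fy=6,interpolation=2))
I=arm.capture("top");cv2.imwrite("pics/top6.png",cv2.resize(I[130:210,170:290,::-1],None,fx=6,fy=6,interpolation=2))
st()
row([0.6888,0.1183,0.156],Rdown(0.087,0.9962))
```

```text
t 11.53 p [0.689  0.1185 0.2057] F [-0.3  0.  -0. ] op 0.0566 zax [0.087 0.996 0.   ] j [-0.07  0.97 -0.43  0.95  0.37  1.28  1.05]
[0.0621, 0.0003, -0.0003, -0.0002, 0.0001, 0.0005]
```

View pics/side6.png

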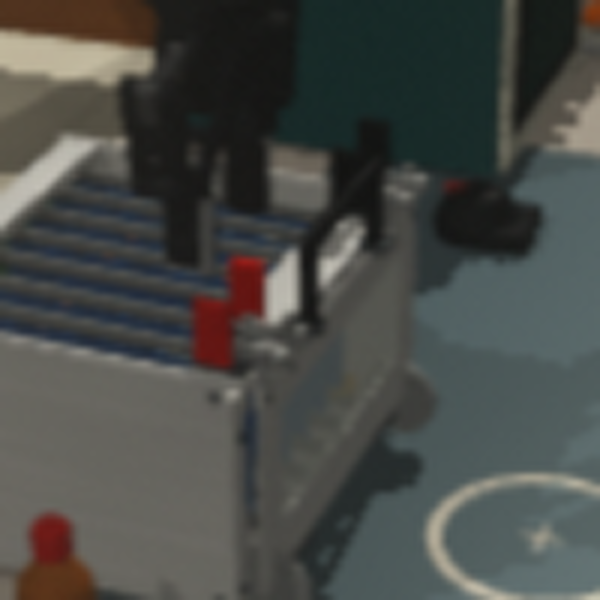

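View pics/top6.png

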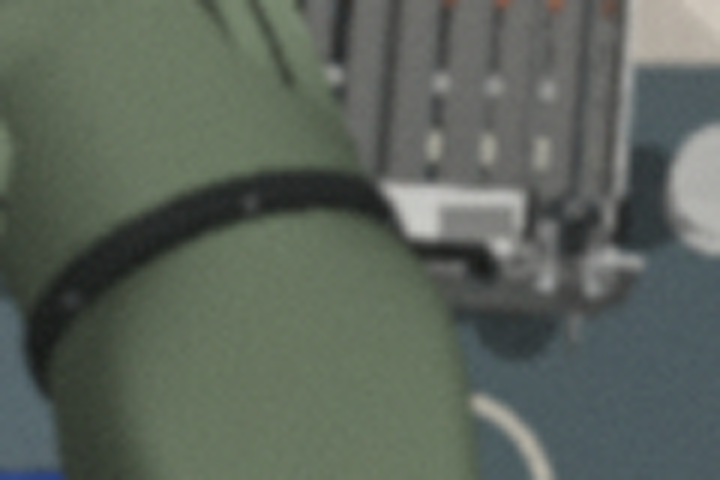

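Run:
```python
from h import *
a=.087; o=np.array([.6565,.0357,0]); X=np.array([np.cos(a),-np.sin(a),0]);Y=np.array([np.sin(a),np.cos(a),0])
f=lambda P:np.round((px("side",P)-[180,150]+.5)*6)
t=np.array([.689,.1185,0])
for s in(.028,.043,-.028):
  for z in (.206,.211,.214): print("finger",s,z,f(t+Y*s-X*.011+[0,0,z]),f(t+Y*s+X*.011+[0,0,z]))
for s in(.0225,-.0225,.0175,-.0175): print("tab",s,f(o+Y*(.085+s)+X*.012+[0,0,.19]),f(o+Y*(.085+s)+X*.03+[0,0,.19]))
```

```text
finger 0.028 0.206 [221. 276.] [176. 267.]
finger 0.028 0.211 [221. 266.] [175. 258.]
finger 0.028 0.214 [221. 260.] [175. 252.]
finger 0.043 0.206 [207. 292.] [161. 283.]
finger 0.043 0.211 [207. 282.] [161. 273.]
finger 0.043 0.214 [206. 275.] [160. 266.]
finger -0.028 0.206 [271. 222.] [228. 214.]
finger -0.028 0.211 [271. 213.] [228. 205.]
finger -0.028 0.214 [271. 207.] [227. 199.]
tab 0.0225 [232. 303.] [195. 296.]
tab -0.0225 [272. 259.] [236. 252.]
tab 0.0175 [236. 298.] [200. 291.]
tab -0.0175 [268. 264.] [232. 257.]
```

Emit:
{"name": "apply_moves", "arguments": {"commands": [[0.02, 0, 0, 0, 0, 0, 0.66], [0.04, 0, 0, 0, 0, 0, 0.66], [0.062, 0, 0, 0, 0, 0, 0.66], [0.062, 0, 0, 0, 0, 0, 0.6], [0.062, 0, 0, 0, 0, 0, 0.56]]}}

```text
time: 12.15
ee_pos: [0.689, 0.1185, 0.1557]
tool_rot: [[0.0, -0.996, 0.087], [0.0, 0.087, 0.996], [-1.0, -0.0, 0.0]]
contact_force: [0.2, -0.4, 0.3]
opening: 0.0479
```

Run:
```python
from h import *
I=arm.capture("side");cv2.imwrite("pics/side7.png",cv2.resize(I[150:250,180:280,::-1],None,fx=6,fy=6,interpolation=2))
st()
```

```text
t 12.2 p [0.689  0.1185 0.156 ] F [-0.2  0.7  0.1] op 0.0478 zax [0.087 0.996 0.   ] j [-0.07  1.02 -0.42  1.02  0.39  1.17  1.02]
```

View pics/side7.png

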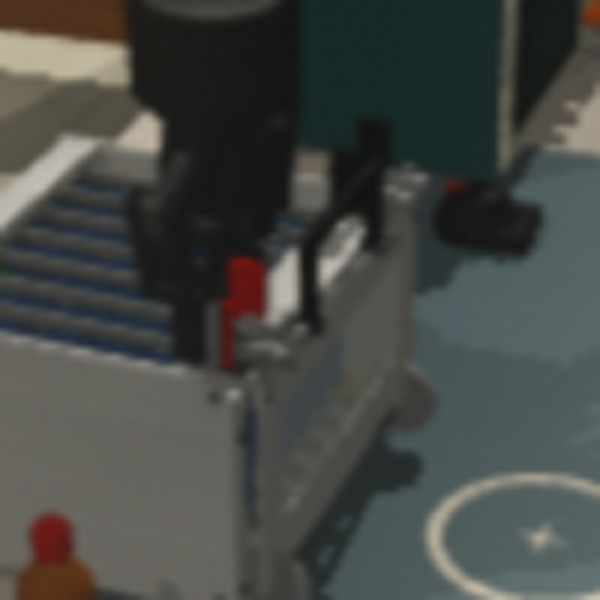

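Emit:
{"name": "apply_moves", "arguments": {"commands": [[0, 0, 0, 0, 0, 0, 0.5], [0, 0, 0, 0, 0, 0, 0.46], [0, 0, 0, 0, 0, 0, 0.43], [0, 0, 0, 0, 0, 0, 0.4], [0, 0, 0, 0, 0, 0, 0.4]]}}

```text
time: 12.82
ee_pos: [0.6889, 0.1185, 0.1554]
tool_rot: [[0.0, -0.996, 0.087], [-0.0, 0.087, 0.996], [-1.0, -0.0, -0.0]]
contact_force: [0.8, 0.1, 2.2]
opening: 0.0347
```

Emit:
{"name": "apply_moves", "arguments": {"commands": [[0, 0, 0, 0, 0, 0, 0.38], [0, 0, 0, 0, 0, 0, 0.36], [0, 0, 0, 0, 0, 0, 0.34], [0, 0, 0, 0, 0, 0, 0.32], [0, 0, 0, 0, 0, 0, 0.32]]}}

```text
time: 13.45
ee_pos: [0.6889, 0.1185, 0.1562]
tool_rot: [[0.001, -0.996, 0.087], [0.0, 0.087, 0.996], [-1.0, -0.001, 0.0]]
contact_force: [-2.1, -0.1, 12.7]
opening: 0.0284
```

Run:
```python
from h import *
I=arm.capture("side");cv2.imwrite("pics/side8.png",cv2.resize(I[150:250,180:280,::-1],None,fx=6,fy=6,interpolation=2))
st()
```

```text
t 13.5 p [0.6889 0.1185 0.1562] F [-1.3 -0.8 13. ] op 0.0283 zax [0.087 0.996 0.   ] j [-0.07  1.02 -0.42  1.02  0.39  1.17  1.02]
```

View pics/side8.png

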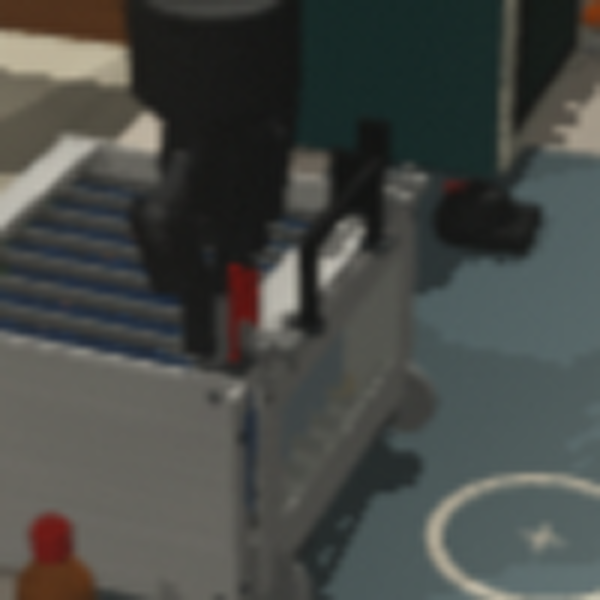

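Emit:
{"name": "apply_moves", "arguments": {"commands": [[0, 0, 0, 0, 0, 0, 0.28], [0, 0, 0, 0, 0, 0, 0.22], [0, 0, 0, 0, 0, 0, 0.22], [0, 0, 0, 0, 0, 0, 0.22], [0, 0, 0, 0, 0, 0, 0.22]]}}

```text
time: 14.12
ee_pos: [0.6889, 0.1185, 0.1562]
tool_rot: [[0.001, -0.996, 0.087], [0.0, 0.087, 0.996], [-1.0, -0.001, 0.0]]
contact_force: [-2.2, -1.4, 13.3]
opening: 0.029
```

Emit:
{"name": "apply_moves", "arguments": {"commands": [[0, 0, 0, 0, 0, 0, 0.4], [0, 0, 0, 0, 0, 0, 0.55], [0, 0, 0, 0, 0, 0, 0.64], [0, 0, 0, 0, 0, 0, 0.64], [0, 0, 0, 0, 0, 0, 0.64]]}}

```text
time: 14.75
ee_pos: [0.6888, 0.1185, 0.1554]
tool_rot: [[-0.0, -0.996, 0.087], [-0.0, 0.087, 0.996], [-1.0, 0.0, -0.0]]
contact_force: [0.1, -0.8, 0.0]
opening: 0.0546
```

Emit:
{"name": "apply_moves", "arguments": {"commands": [[-0.06, 0, 0, 0, 0, 0, 0.64], [-0.11, 0, 0, 0, 0, 0, 0.64], [-0.11, 0, -0.07, 0, 0, 0, 0.64], [-0.11, 0, -0.14, 0, 0, 0, 0.64], [-0.11, 0, -0.2125, 0, 0, 0, 0.64]]}}

```text
time: 15.38
ee_pos: [0.6736, -0.0525, 0.2436]
tool_rot: [[0.0, -0.996, 0.087], [-0.0, 0.087, 0.996], [-1.0, -0.0, -0.0]]
contact_force: [0.8, -0.6, 0.1]
opening: 0.0547
```

Run:
```python
from h import *
I=arm.capture("side");cv2.imwrite("pics/side9.png",cv2.resize(I[150:250,180:280,::-1],None,fx=6,fy=6,interpolation=2))
I=arm.capture("top");cv2.imwrite("pics/top9.png",cv2.resize(I[130:210,170:290,::-1],None,fx=6,fy=6,interpolation=2))
st()
row([.674,-.0509,.205],Rdown(.087,.9962))
```

```text
t 15.47 p [ 0.6735 -0.0584  0.2435] F [ 0.3  0.6 -0.4] op 0.0544 zax [ 0.095  0.995 -0.004] j [ 0.2   0.9  -0.45  1.01  0.37  1.3   1.28]
[0.0481, 0.0003, 0.0095, -0.0052, -0.0024, 0.0003]
```

View pics/side9.png

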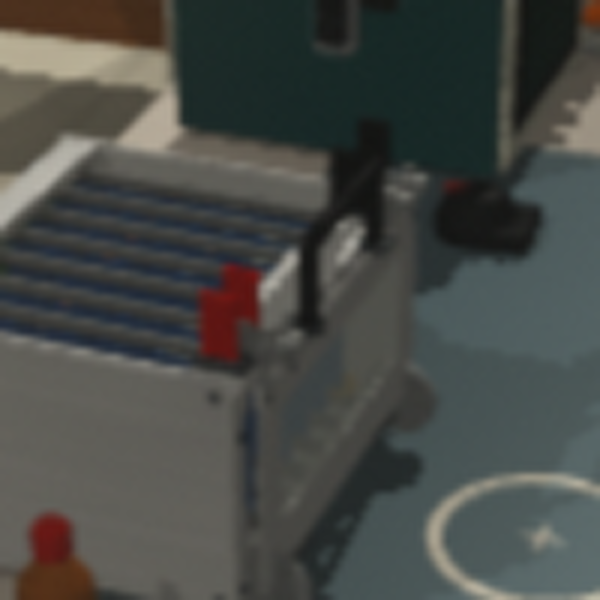

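View pics/top9.png

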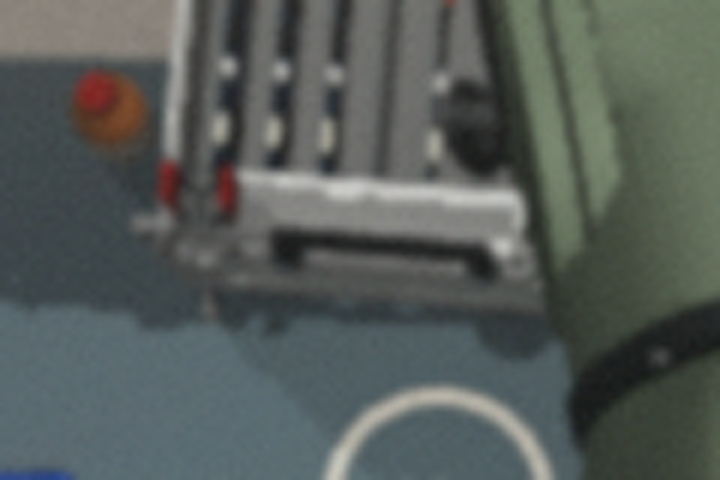

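Emit:
{"name": "apply_moves", "arguments": {"commands": [[0, 0, 0, 0, 0, 0, 0.66], [0.02, 0, 0, 0, 0, 0, 0.66], [0.047, 0, 0, 0, 0, 0, 0.66], [0.047, 0, 0, 0, 0, 0, 0.66], [0.047, 0, 0, 0, 0, 0, 0.66]]}}

```text
time: 16.1
ee_pos: [0.6743, -0.05, 0.2067]
tool_rot: [[0.001, -0.996, 0.086], [0.0, 0.086, 0.996], [-1.0, -0.001, 0.0]]
contact_force: [-0.4, 0.1, 0.5]
opening: 0.0565
```

Run:
```python
from h import *
I=arm.capture("side");cv2.imwrite("pics/side10.png",cv2.resize(I[130:220,200:290,::-1],None,fx=6,fy=6,interpolation=2))
st()
row([.674,-.0509,.156],Rdown(.087,.9962))
a=.087; o=np.array([.6565,.0357,0]); X=np.array([np.cos(a),-np.sin(a),0]);Y=np.array([np.sin(a),np.cos(a),0])
f=lambda P:np.round((px("side",P)-[200,130]+.5)*6)
for s in(.0225,-.0225): print("tab",s,f(o+Y*(-.085+s)+X*.012+[0,0,.19]),f(o+Y*(-.085+s)+X*.03+[0,0,.19]))
t=np.array(arm.get_state()["ee_pos"])+[0,0,.005]
for s in(.0275,-.0275):print("finger",s,f(t+Y*s-X*.011),f(t+Y*s+X*.011))
```

```text
t 16.15 p [ 0.6743 -0.0502  0.2068] F [-0.1  0.4  0.4] op 0.0566 zax [0.087 0.996 0.   ] j [ 0.2   0.93 -0.45  1.08  0.38  1.21  1.26]
[0.0635, 0.0004, -0.0009, 0.0002, 0.0001, 0.0007]
tab 0.0225 [249. 272.] [216. 266.]
tab -0.0225 [279. 238.] [248. 232.]
finger 0.0275 [241. 236.] [200. 230.]
finger -0.0275 [279. 196.] [240. 190.]
```

View pics/side10.png

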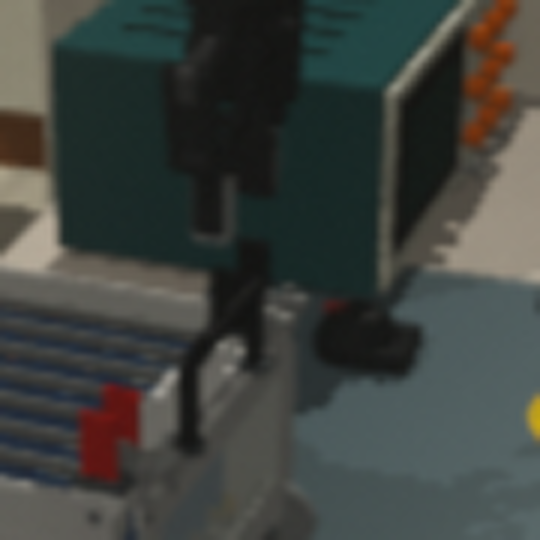

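Emit:
{"name": "apply_moves", "arguments": {"commands": [[0.02, 0, 0, 0, 0, 0, 0.66], [0.04, 0, 0, 0, 0, 0, 0.66], [0.063, 0, 0, 0, 0, 0, 0.66], [0.063, 0, 0, 0, 0, 0, 0.6], [0.063, 0, 0, 0, 0, 0, 0.56]]}}

```text
time: 16.77
ee_pos: [0.6741, -0.0509, 0.1558]
tool_rot: [[0.0, -0.996, 0.087], [0.0, 0.087, 0.996], [-1.0, -0.0, 0.0]]
contact_force: [-0.4, 0.7, -0.2]
opening: 0.0478
```

Run:
```python
from h import *
I=arm.capture("side");cv2.imwrite("pics/side11.png",cv2.resize(I[130:220,200:290,::-1],None,fx=6,fy=6,interpolation=2))
st()
```

```text
t 16.82 p [ 0.6742 -0.0508  0.156 ] F [ 0.5  0.8 -0.6] op 0.0479 zax [0.087 0.996 0.   ] j [ 0.2   0.98 -0.44  1.14  0.41  1.1   1.23]
```

View pics/side11.png

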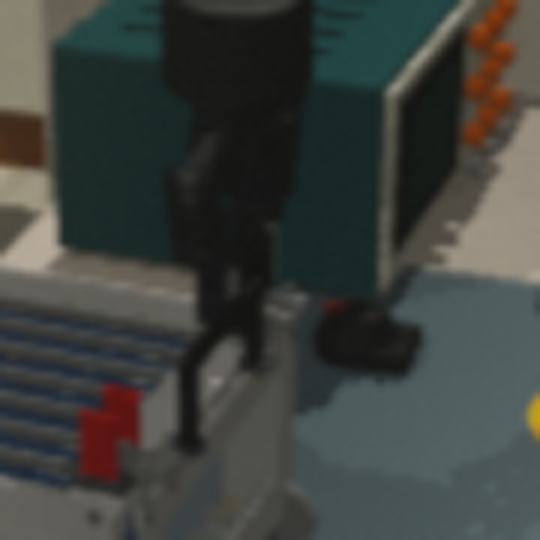

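Straddling the tabs with no contact force; squeeze.

Emit:
{"name": "apply_moves", "arguments": {"commands": [[0, 0, 0, 0, 0, 0, 0.5], [0, 0, 0, 0, 0, 0, 0.46], [0, 0, 0, 0, 0, 0, 0.43], [0, 0, 0, 0, 0, 0, 0.4], [0, 0, 0, 0, 0, 0, 0.4]]}}

```text
time: 17.45
ee_pos: [0.674, -0.0508, 0.1555]
tool_rot: [[0.0, -0.996, 0.087], [-0.0, 0.087, 0.996], [-1.0, -0.0, -0.0]]
contact_force: [1.0, 0.3, 3.4]
opening: 0.0344
```

Emit:
{"name": "apply_moves", "arguments": {"commands": [[0, 0, 0, 0, 0, 0, 0.36], [0, 0, 0, 0, 0, 0, 0.32], [0, 0, 0, 0, 0, 0, 0.26], [0, 0, 0, 0, 0, 0, 0.22], [0, 0, 0, 0, 0, 0, 0.22]]}}

```text
time: 18.08
ee_pos: [0.674, -0.0508, 0.1562]
tool_rot: [[0.001, -0.996, 0.087], [-0.0, 0.087, 0.996], [-1.0, -0.001, -0.0]]
contact_force: [-2.6, 0.3, 14.5]
opening: 0.0287
```

Emit:
{"name": "apply_moves", "arguments": {"commands": [[0, 0, 0, 0, 0, 0, 0.22], [0, 0, 0, 0, 0, 0, 0.22], [0, 0, 0, 0, 0, 0, 0.5], [0, 0, 0, 0, 0, 0, 0.64], [0, 0, 0, 0, 0, 0, 0.64]]}}

```text
time: 18.7
ee_pos: [0.6738, -0.0509, 0.1552]
tool_rot: [[-0.0, -0.996, 0.087], [-0.0, 0.087, 0.996], [-1.0, 0.0, -0.0]]
contact_force: [-0.6, 0.1, 0.8]
opening: 0.0549
```

Run:
```python
from h import *
st()
row([.6565,.0357,.27],Rdown(.9962,-.087))
```

```text
t 18.7 p [ 0.6738 -0.0509  0.1552] F [-0.6  0.1  0.8] op 0.0549 zax [ 0.087  0.996 -0.   ] j [ 0.2   0.98 -0.44  1.14  0.41  1.1   1.23]
[-0.1435, 0.0311, 0.1059, 0.9998, -0.0003, -0.0001]
```

Emit:
{"name": "apply_moves", "arguments": {"commands": [[-0.06, 0, 0, 0, 0, 0, 0.64], [-0.12, 0, 0, 0, 0, 0, 0.64], [-0.1435, 0.01, 0.03, 0.1, 0, 0, 0.6], [-0.1435, 0.02, 0.07, 0.21, 0, 0, 0.5], [-0.1435, 0.031, 0.106, 0.32, 0, 0, 0.5]]}}

```text
time: 19.32
ee_pos: [0.6564, 0.0368, 0.2703]
tool_rot: [[0.0, -0.828, 0.561], [0.0, 0.561, 0.828], [-1.0, 0.0, 0.0]]
contact_force: [-0.1, 0.9, 0.3]
opening: 0.0427
```

Run:
```python
from h import *
arm.capture("side")
spot("side","gate_bar",1); spot("side","black_tab",1);spot("side","pot",1)
st()
row([.6565,.0357,.27],Rdown(.9962,-.087))
```

```text
side gate_bar 0.56 [0.6584 0.0374 0.192 ] [236. 184.]Traceback (most recent call last):
  File "<stdin>", line 3, in <module>
  File "h.py", line 12, in spot
    for r in arm.spot_point(c,l)[:n]: print(c,l,round(r["confidence"],2),np.round(w(c,r["point"]),4),np.round(px(c,w(c,r["point"]))))
             ~~~~~~~~~~~~~~^^^^^
ValueError: it knows: black_catch, board_holder, cage, flux_bottle, front_mark, gate_bar, gate_hinge, mouse, multimeter, park_mark, parts_tray, pot, pot_handle, red_catch, screwdriver, solder_reel
```

Turn the rest of the quarter turn (0.67 left).

Emit:
{"name": "apply_moves", "arguments": {"commands": [[0, 0, 0, 0.11, 0, 0, 0.5], [0, 0, 0, 0.22, 0, 0, 0.5], [0, 0, 0, 0.33, 0, 0, 0.5], [0, 0, 0, 0.44, 0, 0, 0.5], [0, 0, 0, 0.55, 0, 0, 0.5]]}}

```text
time: 20.05
ee_pos: [0.6567, 0.0352, 0.2701]
tool_rot: [[-0.0, -0.112, 0.994], [-0.0, 0.994, 0.112], [-1.0, -0.0, -0.0]]
contact_force: [-0.1, 0.1, -0.8]
opening: 0.0427
```

Run:
```python
from h import *
I=arm.capture("side");cv2.imwrite("pics/side12.png",cv2.resize(I[130:250,180:300,::-1],None,fx=5,fy=5,interpolation=2))
st()
row([.6565,.0357,.225],Rdown(.9962,-.087))
```

```text
t 20.1 p [0.6567 0.0354 0.2701] F [0.2 0.3 0.2] op 0.0429 zax [ 0.995  0.103 -0.   ] j [-0.06  0.82 -0.11  1.06  0.09  1.27 -0.06]
[0.0564, 0.0004, -0.0002, 0.1213, -0.0001, 0.0001]
```

View pics/side12.png

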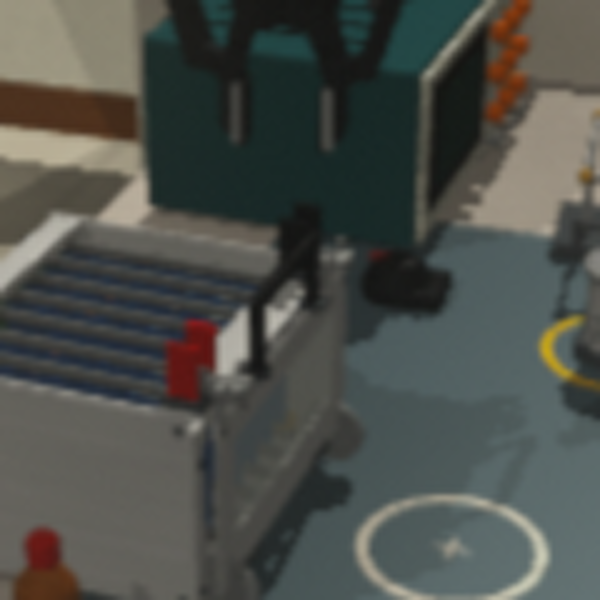

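Emit:
{"name": "apply_moves", "arguments": {"commands": [[0, 0, 0, 0.1, 0, 0, 0.5], [0.03, 0, 0, 0.121, 0, 0, 0.5], [0.056, 0, 0, 0.121, 0, 0, 0.5], [0.056, 0, 0, 0.121, 0, 0, 0.5], [0.056, 0, 0, 0.121, 0, 0, 0.5]]}}

```text
time: 20.72
ee_pos: [0.657, 0.0356, 0.2263]
tool_rot: [[0.001, 0.072, 0.997], [-0.0, 0.997, -0.072], [-1.0, 0.0, 0.001]]
contact_force: [0.6, -1.0, 0.2]
opening: 0.0429
```

Run:
```python
from h import *
I=arm.capture("side");cv2.imwrite("pics/side13.png",cv2.resize(I[130:250,180:300,::-1],None,fx=5,fy=5,interpolation=2))
st()
row([.6565,.0357,.176],Rdown(.9962,-.087))
```

```text
t 20.77 p [0.657  0.0356 0.2264] F [-0.  -0.6  0.6] op 0.0428 zax [ 0.997 -0.072  0.001] j [-0.08  0.85 -0.07  1.14  0.06  1.15 -0.21]
[0.063, 0.0, -0.0007, 0.0095, 0.0008, -0.0001]
```

View pics/side13.png

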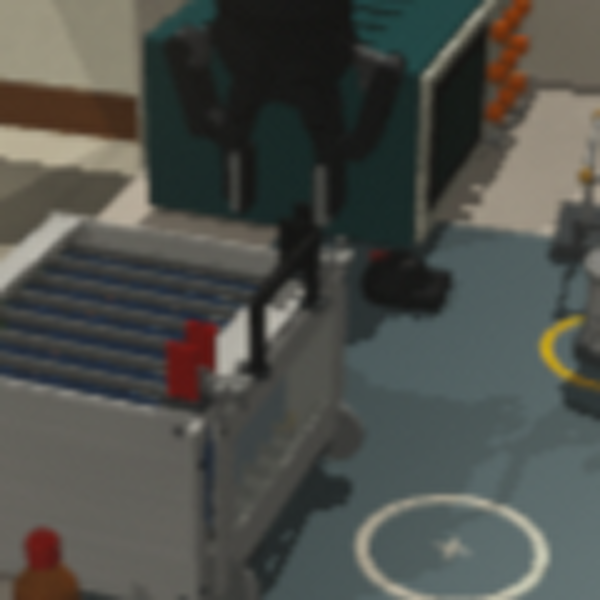

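Emit:
{"name": "apply_moves", "arguments": {"commands": [[0.02, 0, 0, 0, 0, 0, 0.5], [0.04, 0, 0, 0.005, 0, 0, 0.5], [0.063, 0, 0, 0.005, 0, 0, 0.5], [0.063, 0, 0, 0.005, 0, 0, 0.5], [0.063, 0, 0, 0.005, 0, 0, 0.4]]}}

```text
time: 21.4
ee_pos: [0.6571, 0.0358, 0.1762]
tool_rot: [[0.001, 0.081, 0.997], [0.0, 0.997, -0.081], [-1.0, 0.0, 0.001]]
contact_force: [-0.3, -0.2, 0.5]
opening: 0.0345
```

Run:
```python
from h import *
I=arm.capture("side");cv2.imwrite("pics/side14.png",cv2.resize(I[130:250,180:300,::-1],None,fx=5,fy=5,interpolation=2))
st()
```

```text
t 21.45 p [0.6571 0.0358 0.1762] F [ 0.1 -0.6  0.4] op 0.0342 zax [ 0.997 -0.081  0.001] j [-0.08  0.9  -0.06  1.21  0.06  1.03 -0.23]
```

View pics/side14.png

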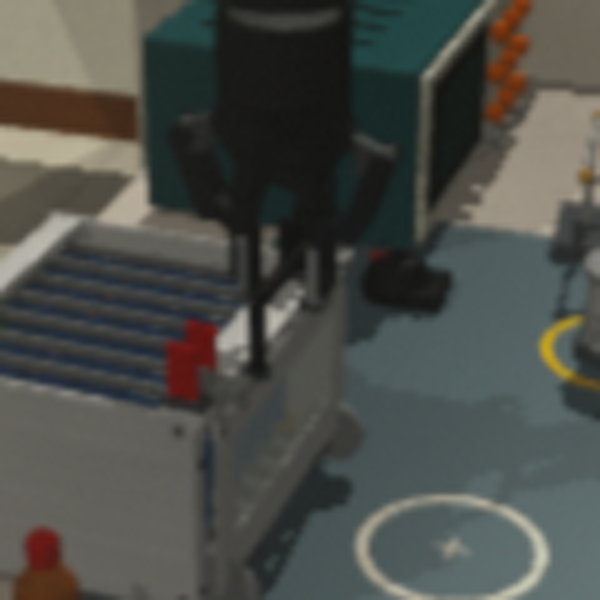

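Fingers straddle the bar. Close.

Emit:
{"name": "apply_moves", "arguments": {"commands": [[0, 0, 0, 0, 0, 0, 0.3], [0, 0, 0, 0, 0, 0, 0.2], [0, 0, 0, 0, 0, 0, 0.1], [0, 0, 0, 0, 0, 0, 0], [0, 0, 0, 0, 0, 0, 0]]}}

```text
time: 22.08
ee_pos: [0.6558, 0.0358, 0.1753]
tool_rot: [[-0.002, 0.081, 0.997], [-0.0, 0.997, -0.081], [-1.0, -0.0, -0.002]]
contact_force: [-9.3, 0.1, 8.1]
opening: 0.0077
```

Run:
```python
from h import *
st()
p=np.array(arm.get_state()["ee_pos"])
for th in np.arange(.1,1.61,.1): 
  c,s=np.cos(th),np.sin(th); print(round(th,1),np.round([.163*(1-c)/.8,0,-.163*s/.8],4))
```

```text
t 22.07 p [0.6558 0.0358 0.1753] F [-9.3  0.1  8.1] op 0.0077 zax [ 0.997 -0.081 -0.002] j [-0.08  0.9  -0.06  1.21  0.06  1.03 -0.23]
0.1 [ 0.001   0.     -0.0203]
0.2 [ 0.0041  0.     -0.0405]
0.3 [ 0.0091  0.     -0.0602]
0.4 [ 0.0161  0.     -0.0793]
0.5 [ 0.0249  0.     -0.0977]
0.6 [ 0.0356  0.     -0.115 ]
0.7 [ 0.0479  0.     -0.1313]
0.8 [ 0.0618  0.     -0.1462]
0.9 [ 0.0771  0.     -0.1596]
1.0 [ 0.0937  0.     -0.1714]
1.1 [ 0.1113  0.     -0.1816]
1.2 [ 0.1299  0.     -0.1899]
1.3 [ 0.1492  0.     -0.1963]
1.4 [ 0.1691  0.     -0.2008]
1.5 [ 0.1893  0.     -0.2032]
1.6 [ 0.2097  0.     -0.2037]
```

Emit:
{"name": "apply_moves", "arguments": {"commands": [[0.0005, 0, -0.012, 0, 0, 0, 0], [0.002, 0, -0.03, 0, 0, 0, 0], [0.005, 0, -0.047, 0, 0, 0, 0], [0.01, 0, -0.064, 0, 0, 0, 0], [0.016, 0, -0.081, 0, 0, 0, 0]]}}

```text
time: 22.7
ee_pos: [0.5924, 0.0407, 0.1624]
tool_rot: [[0.002, 0.081, 0.997], [-0.0, 0.997, -0.081], [-1.0, -0.0, 0.002]]
contact_force: [8.9, -2.3, -12.4]
opening: 0.0078
```

Run:
```python
from h import *
I=arm.capture("side");cv2.imwrite("pics/side15.png",cv2.resize(I[130:250,180:300,::-1],None,fx=5,fy=5,interpolation=2))
st()
```

```text
t 22.75 p [0.5909 0.0408 0.1617] F [ 3.8 -2.3 -6.9] op 0.0078 zax [ 0.997 -0.081  0.   ] j [-0.09  0.82 -0.06  1.51  0.06  0.82 -0.26]
```

View pics/side15.png

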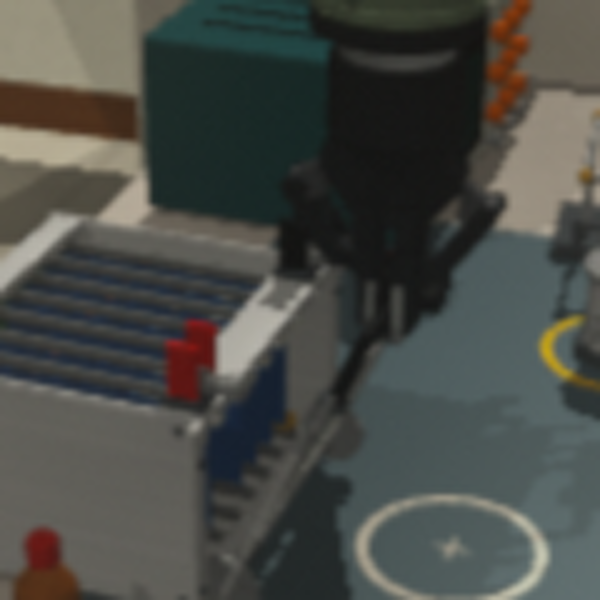

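Emit:
{"name": "apply_moves", "arguments": {"commands": [[0.009, 0, -0.0187, 0, 0, 0, 0], [0.0196, 0, -0.036, 0, 0, 0, 0], [0.032, 0, -0.052, 0, 0, 0, 0], [0.046, 0, -0.067, 0, 0, 0, 0], [0.061, 0, -0.0805, 0, 0, 0, 0]]}}

```text
time: 23.38
ee_pos: [0.5286, 0.0457, 0.1136]
tool_rot: [[0.002, 0.081, 0.997], [-0.001, 0.997, -0.081], [-1.0, -0.0, 0.002]]
contact_force: [10.7, -4.2, -3.9]
opening: 0.0079
```

Run:
```python
from h import *
I=arm.capture("side");cv2.imwrite("pics/side16.png",cv2.resize(I[130:250,180:300,::-1],None,fx=5,fy=5,interpolation=2))
st()
```

```text
t 23.43 p [0.5277 0.0458 0.1123] F [ 6.3 -3.7 -4.1] op 0.0077 zax [ 0.997 -0.081  0.001] j [-0.12  0.81 -0.05  1.79  0.08  0.54 -0.3 ]
```

View pics/side16.png

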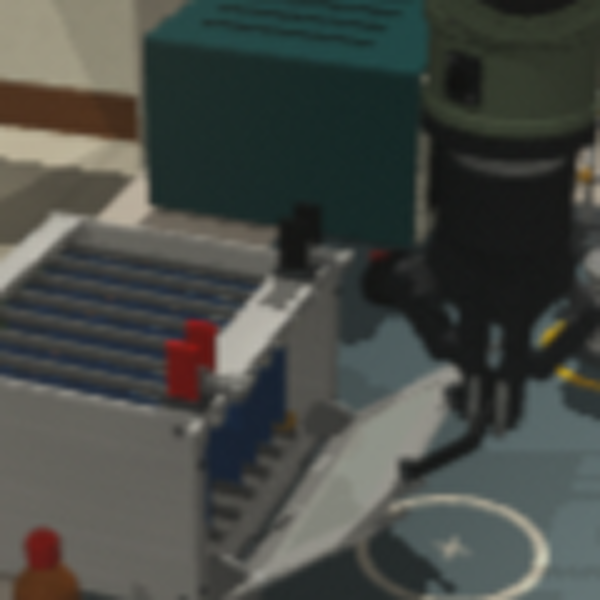

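Emit:
{"name": "apply_moves", "arguments": {"commands": [[0.0166, 0, -0.0118, 0, 0, 0, 0], [0.0342, 0, -0.022, 0, 0, 0, 0], [0.0528, 0, -0.0303, 0, 0, 0, 0], [0.0721, 0, -0.0367, 0, 0, 0, 0], [0.092, 0, -0.0412, 0, 0, 0, 0]]}}

```text
time: 24.05
ee_pos: [0.4966, 0.0485, 0.0398]
tool_rot: [[0.003, 0.081, 0.997], [-0.0, 0.997, -0.081], [-1.0, -0.0, 0.003]]
contact_force: [10.6, -5.8, 2.3]
opening: 0.0076
```

Run:
```python
from h import *
I=arm.capture("side");cv2.imwrite("pics/side17.png",cv2.resize(I[130:250,180:300,::-1],None,fx=5,fy=5,interpolation=2))
st();spot("side","gate_bar",1)
```

```text
t 24.1 p [0.4964 0.0485 0.0383] F [ 9.3 -3.7 -0.6] op 0.0075 zax [ 0.997 -0.081  0.003] j [-0.15  0.93 -0.03  1.93  0.09  0.28 -0.33]
side gate_bar 0.58 [0.4969 0.0499 0.0492] [287. 236.]
```

View pics/side17.png

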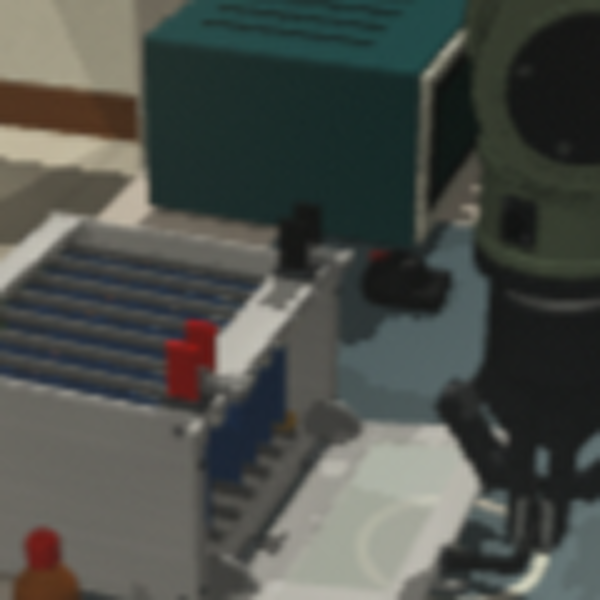

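Emit:
{"name": "apply_moves", "arguments": {"commands": [[0.009, 0, -0.001, 0, 0, 0, 0], [0.018, 0, -0.001, 0, 0, 0, 0], [0.027, 0, -0.001, 0, 0, 0, 0], [0.033, 0, -0.001, 0, 0, 0, 0], [0.033, 0, -0.001, 0, 0, 0, 0]]}}

```text
time: 24.78
ee_pos: [0.4947, 0.0485, 0.0132]
tool_rot: [[0.001, 0.082, 0.997], [-0.001, 0.997, -0.082], [-1.0, -0.001, 0.001]]
contact_force: [2.2, -5.4, 4.1]
opening: 0.008
```

Run:
```python
from h import *
I=arm.capture("side");cv2.imwrite("pics/side18.png",cv2.resize(I[130:280,180:330,::-1],None,fx=4,fy=4,interpolation=2))
st();spot("side","gate_bar",1);spot("side","pot",1)
I=arm.capture("top");cv2.imwrite("pics/top18.png",I[:,:,::-1]);spot("top","pot",1)
```

```text
t 24.82 p [0.4948 0.0485 0.0133] F [ 2.6 -5.   3.1] op 0.0076 zax [ 0.997 -0.082  0.001] j [-0.15  0.97 -0.02  1.94  0.09  0.23 -0.33]
side gate_bar 0.75 [0.4984 0.0461 0.0283] [287. 241.]
side pot 0.77 [ 0.4854 -0.2735 -0.0027] [304. 200.]
top pot 0.85 [ 4.850e-01 -2.765e-01  4.000e-04] [335. 236.]
```

View pics/side18.png

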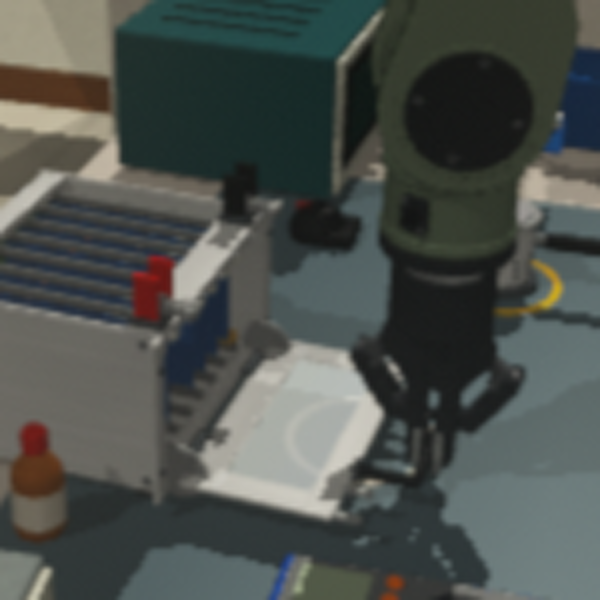

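View pics/top18.png

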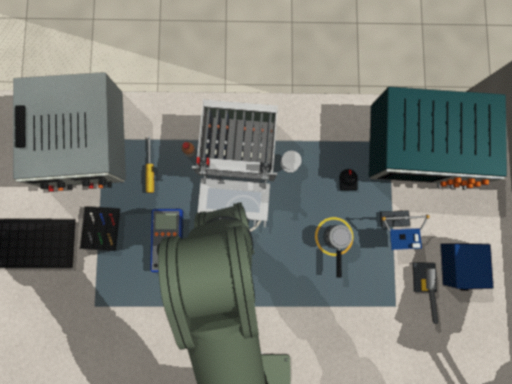

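Emit:
{"name": "apply_moves", "arguments": {"commands": [[0.001, 0, 0, 0, 0, 0, 0], [0.001, 0, 0, 0, 0, 0, 0], [0.001, 0, 0, 0, 0, 0, 0], [0.001, 0, 0, 0, 0, 0, 0], [0.001, 0, 0, 0, 0, 0, 0]]}}

```text
time: 25.65
ee_pos: [0.4948, 0.0485, 0.0128]
tool_rot: [[0.001, 0.081, 0.997], [-0.001, 0.997, -0.081], [-1.0, -0.001, 0.001]]
contact_force: [3.0, -4.5, 8.3]
opening: 0.0078
```

Run:
```python
from h import *
st();arm.close_job()
```

```text
t 25.65 p [0.4948 0.0485 0.0128] F [ 3.  -4.5  8.3] op 0.0078 zax [ 0.997 -0.081  0.001] j [-0.15  0.98 -0.02  1.94  0.09  0.22 -0.33]
the job is handed in; nothing more can be done
```

The job was done in the order asked and handed in at 25.65 s, with the gripper still holding the gate level; no verdict was reported.

- **Pot:** I slid it flat along the bench by its handle into the yellow ring. Last checks put it about 2 mm from the ring's centre (around 0.485, -0.275).
- **Catches:** I squeezed the red one first, then the black one. Each time the fingers stopped at a reading of about 29 mm. The pot handle read about 2 mm under its true size, so I take that as the 31 mm "fully in" position. The gate then opened.
- **Gate:** I swung it past its click to level. The cameras put the bar at about 0.028 m (nominal 0.030), and it is still gripped. The force on the tool at the end was about 10 N.

In the last pictures the bystanders I could see had not moved. The arm hid part of the multimeter in the top view. The black tabs were too dark to check by eye, so their being fully in rests on the finger reading and the gate opening. None of the last checks failed or disagreed.

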